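# Sound the orchid pot's watering tube and fold the hook away

## Task

Take the depth gauge off the yellow swing-out hook, lower it rod first into the blue watering tube in the white orchid pot and press it down gently until the rod stands on the bottom, so that the tube's rim has pushed the red collar up the rod to mark the depth; let go and leave it standing there. Then swing the empty hook sideways until it lies flat along its grey panel, so that the clothes rack can come down past it. Do not drop the gauge or ram it into the bottom, and do not shift or knock over the other things on the cart.

Things in the scene. Friction and masses are not known exactly. Their poses are not given: they have to be found in the camera images.
- gauge_grip (a point): Depth gauge, 192 mm long, loose, about 165 g, hanging upright at the start. This point is the centre of its round beech knob (28 mm diameter, 46 mm high, from 23 mm below to 23 mm above this point), on the gauge's axis; z points up along it. The rod's tip is 169 mm below this point. Any grasp yaw will do.
- gauge_flange (a point): Underside of the black flange (44 mm diameter, 6 mm thick) right below the gauge's knob, 29 mm below gauge_grip. It rests on the two prongs of the hook at the start. Below it is the bare metal rod, 12 mm diameter, 140 mm long.
- gauge_tip (a point): Lower end of the gauge's rod, on its axis (edge bevelled 3 mm).
- collar_under (a point): Centre of the underside of the red collar on the gauge's rod: 34 mm diameter, 12 mm high, too wide for the tube. It starts 18 to 48 mm above the tip and grips the rod by friction of about 3 N, more than the gauge weighs: once the collar sits on the tube's rim the gauge must be pressed down. The collar stays where it is pushed.
- collar (a joint): Height of the collar along the rod in m: 0 when its underside is 18 mm above the tip, growing upwards, up to 0.105.
- orchid_pot_tube (a point): Centre of the mouth of the blue upright watering tube in the middle of the white orchid pot, 115 mm above the cart top: bore 20 mm, outside 28 mm, rim 7 mm above the pot's rim. Green leaves spread over the pot's +x half, up to 125 mm above the cart. The pot is 132 mm in diameter, 108 mm high and does not move.
- tube_bottom (a point): Centre of the closed bottom inside that tube; the tube is 65 to 95 mm deep, different each time.
- clay_pot_tube (a point): The same tube in the terracotta pot (same size; not to be used). Heavy and does not move.
- stake_top (a point): Top of a bamboo stake 10 mm in diameter, standing upright in the terracotta pot, 193 mm above the cart top.
- hook_arm (a joint): Angle of the swing-out hook about its upright hinge: 0 = standing straight out from its panel (start), growing to 1.55 (stop) = flat along the panel. Seen from above it folds counter-clockwise, towards the stand's -y side. It stays where it is left; friction 0.06 N m.
- hook_hinge (a point): On the upright hinge axis of the hook, at the height of the prongs' tops (196 mm above the cart). Axes of the fixed stand; the hook stands out to its -x side at joint 0. The hook is a flat yellow steel fork 8 mm thick, 32 mm wide over its two prongs, gap 18 mm, 106 mm long from the hinge, open at its free end, where the prongs turn up 7 mm. The gauge hangs in the gap 75 mm from the hinge.
- hook_panel (a point): Middle of the top edge of the front face of the hook's grey upright panel (150 mm wide along y, 10 mm thick, 210 mm high), 25 mm behind the hinge and 40 mm to its -y side; the stand does not move.
- hook_tip (a point): Free end of the hook's fork, on its centre line, at the height of the prongs' top faces.
- mister_mid (a point): Red trigger mister, loose, middle of its height: 60 mm diameter body, 184 mm high, head reaching 48 mm to its -x side.
- feed_mid (a point): White plant-feed bottle with green cap, loose, middle: 56 mm diameter, 175 mm high.
- dome_mid (a point): Translucent humidity dome, loose, middle: 148 mm diameter, 127 mm high with its knob.
- fork_mid (a point): Stainless fork lying flat, loose, middle: 195 mm long.
- scoop_mid (a point): Beech measuring scoop lying flat, loose, centre of its bowl: 32 mm high, bowl 65 x 50 mm, handle reaching 125 mm to its -x side.
- jar_mid (a point): Amber jar, loose, middle: 84 mm diameter, 120 mm high.
- cup_mid (a point): Blue ceramic cup, loose, middle: 76 mm diameter, 85 mm high.
Not all that is in view belongs to the job. Leave any pink look-alike of the part that bears gauge_grip alone.

How it is judged:
By the outcome, as a careful person would: the job done as asked, in the order asked, and still so for the second after the job is handed in, with the robot touching nothing.
It also fails if it takes over 67 s, if anything falls off the work surface, if the arm or the gripper's body presses on something with over 40 N, if the wrist force passes 120 N, or if a joint passes its speed limit or range.

## Robot

A 7-joint arm with a two-finger parallel gripper is mounted at the origin on the work surface. World frame = base frame: x ahead of the robot, y to its left, z up, the work surface at z = 0. Lengths are in mm, angles in rad, forces in N, time in s.
With the tool pointing down it reaches from about 400 to 925 mm from the base axis. Payload 4.1 kg.
Tool frame: the origin (TCP) lies at the very end of the fingers, on their centre line; the grasp point (between the pads) lies 19 mm behind it; z points along the fingers, y is the direction in which the jaws open and shut (so a half turn about z gives the same grasp; the last joint's range is limited). The gripper opens to 85 mm and grips with 20 to 120 N. Pads are 22 mm wide; open, the fingers measure 114 mm over their backs; the gripper's body (76 mm by 85 mm) begins 54 mm behind the grasp point. The pads swing forward as they close: fully open they stand 13 mm farther back than shut.
Start: joints at [1.193, 0.398, 0.045, 1.537, -0.019, 1.207, -0.051], TCP at [178.918, -624.926, 231.347] pointing down, gripper open.
Joint ranges: [-2.82, 2.82], [-0.49, 2.23], [-1.37, 1.46], [0, 2.46], [-1.36, 4.5], [0.23, 2], [-2.94, 2.94]. Speed limits (rad/s): [2.57, 2.57, 3.14, 3.14, 3.14, 3.14, 3.14].

## Interface

Orientations are given as a rotation vector (axis times angle).
In Python, from plant import env gives the robot as it stands. The module is installed in compiled form; this text tells all that it offers.
- The arm moves only by the tool arm_command, never from a script. Its arguments are lists of equal length, an entry for each row: "twist": the turn, a rotation vector about the world's x, y, z in degrees, a list of three; "translation": the shift along the world's x, y, z in mm, a list of three; "gripper": the opening, from 0 (shut) to 1 (fully open). In form: {"twist": [[rx, ry, rz], ...], "translation": [[tx, ty, tz], ...], "gripper": [gripper, ...]}. A call has exactly 5 rows; each row is the pose to reach, as a shift and turn from the pose commanded when the call began; what a row does not reach only later rows make up. A row lasts 1/12 s, in which the tool goes at most 41.7 mm and 7.16 degrees, less where a joint would pass 70% of its speed; a pose out of reach is approached as far as the arm can. A call with a gripper value outside its range is refused whole. The fingers move at their own pace and stop on an object; "squeeze" is the grip in N (left out, the last holds). Time passes only in rows, so rows that repeat a pose let the fingers close, or fill a call up. It gives the time, the measured TCP pose, the force and the opening at its end, in the units of the state.
- env.read_state(): the state, without advancing time (a new reading comes with each control period).
- env.camera(name): name is "scene" or "top" or "wrist"; returns the picture (384x512x3 uint8, red, green, blue); there is no depth.
- env.calibration(name): a dict with "K" (3x3 intrinsics, pixels), "dist_coeffs" ([k1, k2, p1, p2, k3] as OpenCV has them; the pictures are not rectified), "camera_from_world" (4x4, takes a point from world to camera coordinates); the wrist camera has in their place "tool_from_camera" (4x4, takes a point from camera to tool coordinates, whose origin is the TCP and whose axes are the flange's). Camera axes: x right, y down, z forward; pixel columns grow to the right and rows downward; lengths in mm; the calibration is good to about 2 mm. A picture is of the moment at which its call begins: read the wrist's pose just before it. calibration takes no time and is no camera call.
- env.sign_off(): hands the job in, once; it reports no verdict.
The state is a dict: "t": time; "joints": joint angles; "joint_velocities": joint speeds; "joint_efforts": joint torques, N m; "eef_pos": TCP position; "tcp_rot": TCP orientation; "contact_force": force on the tool from outside, world axes, zero at the start; "wrist_torque": the same for the moment, N m; "finger_gap": finger opening in mm.
Only numpy, scipy, OpenCV 4.12 (cv2) and the standard library are available. Lean on these libraries where they do the work, as an engineer would, in place of code of your own. Each camera call takes 0.05 s, during which the arm holds its last target. There are 200 camera calls.

## Working session

There is one attempt and no reset: what is moved stays moved. The work goes in short steps, Python scripts to look and compute and a tool call to move; the robot and the scene stay as the last step left them, time stands still between calls to the robot, and variables do not carry over. Pictures are saved under pics/ and viewed, on a budget of 10 in all, crops included, one or two more only if the job needs it, and the job is handed in when it is done.

Besides the shell and the picture viewer there is one more tool, called after "Emit:" as name(argument=value, ...) on one line, values as JSON. arm_command: Moves the arm, as the interface text tells. Its arguments: {"type":"object","properties":{"twist":{"type":"array"},"translation":{"type":"array"},"gripper":{"type":"array"},"squeeze":{"type":"number"}},"required":["twist","translation","gripper"]}

```bash
mkdir -p pics
cat > h.py <<'E'
import numpy as np,cv2
from plant import env
from scipy.spatial.transform import Rotation as R
def snap(n,f):
    s=env.read_state(); im=env.camera(n); cv2.imwrite('pics/'+f+'.png',im[:,:,::-1]); return s,im
def cam(n,s=None):
    c=env.calibration(n); K=np.array(c['K']);d=np.array(c['dist_coeffs'])
    if n=='wrist':
        T=np.eye(4);T[:3,:3]=R.from_rotvec(s['tcp_rot']).as_matrix();T[:3,3]=s['eef_pos']
        W=T@np.array(c['tool_from_camera'])
    else: W=np.linalg.inv(np.array(c['camera_from_world']))
    return K,d,W
def ray(n,px,s=None):
    K,d,W=cam(n,s); u=cv2.undistortPoints(np.array([[px]],float),K,d)[0,0]
    v=W[:3,:3]@np.array([u[0],u[1],1]); return W[:3,3],v/np.linalg.norm(v)
def onz(n,px,z,s=None):
    o,v=ray(n,px,s); return o+v*(z-o[2])/v[2]
def tri(r1,r2):
    A=[];b=[]
    M=[np.eye(3)-np.outer(v,v) for o,v in (r1,r2)]
    p=np.linalg.solve(M[0]+M[1],M[0]@r1[0]+M[1]@r2[0])
    return p,[np.linalg.norm(m@(p-r[0])) for m,r in zip(M,(r1,r2))]
def proj(n,p,s=None):
    K,d,W=cam(n,s);C=np.linalg.inv(W)
    return cv2.projectPoints(np.array(p,float).reshape(-1,1,3),cv2.Rodrigues(C[:3,:3])[0],C[:3,3],K,d)[0].reshape(-1,2)
E
python3 - <<'E'
from h import *
a=[snap(n,n+'0') for n in('scene','top','wrist')]
print(a[2][0])
for n in('scene','top','wrist'):
    K,d,W=cam(n,a[2][0]);print(n,W.round(2).tolist(),K[0,0])
E
python3 -c "
import cv2
a=[cv2.imread('pics/%s0.png'%n) for n in('scene','top')]
"
```

```text
{'t': 0.1, 'joints': array([ 1.19300621,  0.39912199,  0.04503266,  1.53774384, -0.01868606,
        1.2069172 , -0.05069275]), 'joint_velocities': array([-0.00111893, -0.00076384,  0.0025905 , -0.00388307, -0.00057066,
        0.00068635,  0.00012654]), 'joint_efforts': array([ 3.64210064e-03, -4.76261580e+01,  1.37051135e+00, -2.54949313e+01,
        1.21111490e-02,  5.10492086e-03, -2.62893417e-05]), 'eef_pos': array([ 178.74025227, -624.34871411,  230.36924943]), 'tcp_rot': array([-3.10938032e+00, -4.36464189e-01,  5.93380415e-04]), 'contact_force': array([-0.44702613,  0.99648065, -0.07476112]), 'wrist_torque': array([-0.0630572 , -0.02766796, -0.0029948 ]), 'finger_gap': 85.57081915659053}
scene [[-0.35, 0.58, -0.73, 1348.19], [0.94, 0.22, -0.27, 272.82], [0.01, -0.78, -0.62, 842.81], [0.0, 0.0, 0.0, 1.0]] 449.3787695114793
top [[0.02, -1.0, 0.05, 505.04], [-1.0, -0.02, -0.02, 6.74], [0.02, -0.05, -1.0, 1230.39], [0.0, 0.0, 0.0, 1.0]] 399.7773328223809
wrist [[0.27, -0.92, -0.29, 253.21], [-0.96, -0.26, -0.08, -603.87], [-0.0, 0.31, -0.95, 374.18], [0.0, 0.0, 0.0, 1.0]] 300.8360219208441
```

View pics/scene0.png

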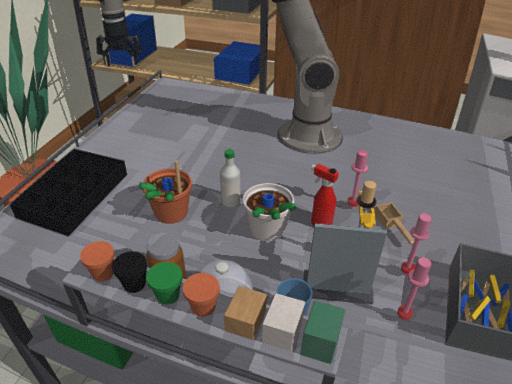

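View pics/top0.png

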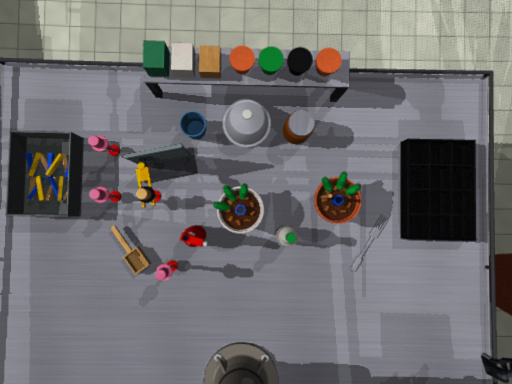

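The scene view shows the beech knob at (369,190) above the yellow hook at (367,215), and the white pot's blue tube at (268,200). The top view shows the knob at (146,194), the hook at (143,175), the tube at (240,210) and the panel at (160,160).

Look-alikes, all with a pink knob: top (97,143), (98,194), (166,271), which are scene (423,225), (420,270), (360,165). I choose the beech knob on the yellow hook, top (146,194).

Run:
```python
from h import *
s=cv2.imread('pics/scene0.png');t=cv2.imread('pics/top0.png')
a=cv2.resize(s[165:305,290:400],None,fx=4,fy=4,interpolation=cv2.INTER_CUBIC)
b=cv2.resize(t[130:230,110:205],None,fx=4,fy=4,interpolation=cv2.INTER_CUBIC)
c=np.zeros((560,440+380,3),np.uint8);c[:,:440]=a;c[:400,440:]=b
cv2.imwrite('pics/crop0.png',c[:,:800])
def blobs(im,lo,hi,name,amin=12):
    m=cv2.inRange(cv2.cvtColor(im,cv2.COLOR_BGR2HSV),lo,hi)
    n,_,st,ce=cv2.connectedComponentsWithStats(m)
    print(name,[(st[i].tolist(),ce[i].round(1).tolist()) for i in range(1,n) if st[i,4]>amin])
for n,im in(('scene',s),('top',t)):
    blobs(im,(112,150,60),(128,255,255),n+' blue')
    blobs(im,(20,170,120),(32,255,255),n+' yellow')
    blobs(im,(10,60,100),(20,170,255),n+' beech',25)
# height-of-tube ray
print('tube',onz('top',(240,210),115),'clay',onz('top',(338,200),115))
print('knob',tri(ray('scene',(369,190)),ray('top',(146,194))))
print('mister',onz('top',(194,237),150),'feed',onz('top',(288,236),170))
print('panel ends',onz('top',(127,157),210),onz('top',(184,146),210))
print('pink',onz('top',(166,271),200),onz('top',(98,194),200))
```

```text
scene blue [([148, 16, 5, 9, 13], [150.4, 19.9]), ([140, 48, 10, 11, 15], [145.3, 53.9])]
scene yellow [([360, 207, 15, 21, 221], [367.3, 217.7]), ([469, 270, 5, 25, 103], [471.3, 282.9]), ([490, 275, 11, 26, 119], [495.1, 287.5]), ([472, 296, 18, 24, 132], [480.1, 307.5])]
scene beech [([80, 0, 21, 8, 127], [89.6, 3.1]), ([91, 0, 169, 93, 6004], [193.2, 43.1]), ([268, 0, 9, 15, 80], [271.6, 6.6]), ([464, 0, 48, 84, 1349], [492.1, 25.5]), ([268, 15, 9, 36, 262], [271.6, 32.8]), ([266, 62, 9, 25, 147], [269.8, 72.0]), ([71, 123, 6, 13, 30], [73.1, 128.3]), ([31, 126, 42, 45, 522], [53.0, 145.0]), ([175, 160, 9, 34, 146], [178.0, 177.6]), ([14, 163, 17, 15, 106], [23.2, 169.0]), ([363, 181, 14, 23, 231], [369.1, 191.4]), ([376, 202, 39, 42, 429], [394.0, 219.6]), ([461, 278, 8, 13, 45], [464.3, 283.4]), ([483, 281, 7, 15, 56], [485.6, 288.2]), ([224, 286, 43, 54, 1301], [244.9, 309.6]), ([465, 305, 7, 17, 68], [467.3, 313.9]), ([490, 309, 9, 20, 74], [493.0, 320.3]), ([225, 324, 10, 10, 28], [228.1, 328.6])]
top blue [([235, 205, 11, 9, 29], [239.7, 207.8])]
top yellow [([45, 153, 16, 
[... 305 characters left out ...]
161.5]), ([63, 154, 4, 16, 46], [64.6, 161.1]), ([46, 186, 5, 14, 28], [48.3, 194.0]), ([136, 188, 12, 12, 103], [141.3, 193.5]), ([322, 194, 10, 4, 33], [326.9, 195.7]), ([110, 225, 39, 50, 491], [130.9, 253.1])]
tube [507.10987251  10.74886382 115.        ] clay [ 540.46134701 -262.74488979  115.        ]
knob (array([541.11187846, 251.02688062, 229.84698815]), [np.float64(6.198206637008119), np.float64(6.198206637008081)])
mister [432.39964865 132.40846808 150.        ] feed [ 440.8305333 -117.7591184  170.       ]
panel ends [636.0832527 300.176272  210.       ] [667.72284446 156.89913157 210.        ]
pink [348.76657541 195.01364662 200.        ] [540.89898757 372.83107655 200.        ]
```

View pics/crop0.png

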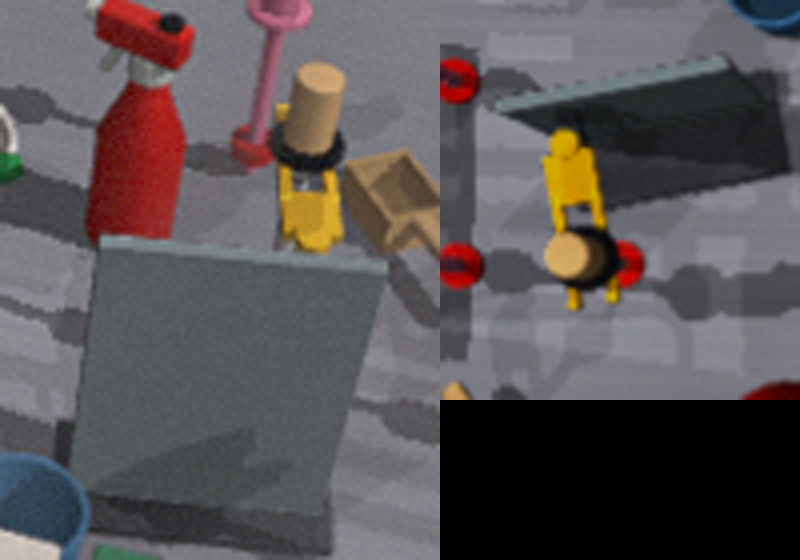

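The crop confirms the beech knob and black flange on the yellow fork. The knob top is at top (141.5,193.8) and scene (370,183.8), the hinge disc at top (141.3,165.8) and the prong tips at top (143.3,206) and (153.3,204.3). I'll compute the geometry and start the approach.

Run:
```python
from h import *
k=onz('top',(141.5,193.8),248);h=onz('top',(141.3,165.8),197);t=onz('top',(148.3,205.2),203)
print('knobtop',k,'scene',onz('scene',(370,183.8),248),tri(ray('top',(141.5,193.8)),ray('scene',(370,183.8))))
print('hinge',h,'tip',t,np.linalg.norm((t-h)[:2]),'knob-hinge',np.linalg.norm((k-h)[:2]),'ang',np.degrees(np.arctan2(*(t-h)[[1,0]])))
print('tube',onz('top',(240,209.5),115),onz('scene',(268,199),115))
```

```text
knobtop [541.80917594 251.33791727 248.        ] scene [539.47273382 256.20558037 248.        ] (array([541.3337749 , 253.80564266, 248.42818951]), [np.float64(2.544079441169816), np.float64(2.544079441169848)])
hinge [615.85756201 266.81397444 197.        ] tip [514.74711719 244.43289799 203.        ] 103.55788059965225 knob-hinge 75.64834317444517 ang -167.51867299979753
tube [508.50109421  10.77741154 115.        ] [515.53370568  17.33235114 115.        ]
```

Emit:
arm_command(twist=[[0,0,0],[0,0,0],[0,0,0],[0,0,0],[0,0,0]], translation=[[30,20,40],[60,50,80],[90,80,110],[120,110,130],[150,140,140]], gripper=[1,1,1,1,1])

```text
t: 0.57
eef_pos: [300.3, -513.7, 356.8]
tcp_rot: [3.109, 0.433, 0.001]
contact_force: [0.6, -0.8, 0.7]
finger_gap: 85.4
```

Emit:
arm_command(twist=[[0,0,0],[0,0,0],[0,0,0],[0,0,0],[0,0,0]], translation=[[20,35,0],[40,70,0],[60,105,0],[80,140,0],[100,175,0]], gripper=[1,1,1,1,1])

```text
t: 0.98
eef_pos: [400.3, -336.9, 354.5]
tcp_rot: [3.111, 0.436, -0.0]
contact_force: [0.2, 0.0, -0.2]
finger_gap: 85.8
```

Emit:
arm_command(twist=[[0,0,0],[0,0,0],[0,0,0],[0,0,0],[0,0,0]], translation=[[10,38,0],[20,76,0],[30,114,0],[40,152,0],[50,190,0]], gripper=[1,1,1,1,1])

```text
t: 1.4
eef_pos: [449.7, -146.9, 354.5]
tcp_rot: [3.111, 0.436, -0.0]
contact_force: [0.7, -0.9, 0.2]
finger_gap: 85.4
```

Emit:
arm_command(twist=[[0,0,0],[0,0,0],[0,0,0],[0,0,0],[0,0,0]], translation=[[0,38,0],[0,76,0],[0,110,0],[0,130,0],[0,130,0]], gripper=[1,1,1,1,1])

```text
t: 1.82
eef_pos: [449.5, -13.0, 354.8]
tcp_rot: [-3.108, -0.451, -0.001]
contact_force: [0.4, -0.1, 0.4]
finger_gap: 85.1
```

Run:
```python
from h import *
s,im=snap('wrist','w1')
print(s['eef_pos'],s['t'],proj('wrist',[(510,12,115),(541,253,248)],s))
m=cv2.inRange(cv2.cvtColor(im,cv2.COLOR_RGB2HSV),(108,120,40),(128,255,255))
n,_,st,ce=cv2.connectedComponentsWithStats(m)
print([(st[i].tolist(),ce[i].round(1).tolist(),onz('wrist',ce[i],115,s).round(1)) for i in range(1,n) if st[i,4]>40])
```

```text
[449.53202478 -13.02665938 354.81996156] 1.8167 [[247.93684095 106.52261223]
 [-52.78454566 -19.20690864]]
[([237, 97, 24, 24, 311], [247.9, 109.2], array([506.9,  11.1, 115. ])), ([437, 139, 33, 20, 450], [452.5, 149.0], array([ 535.7, -257. ,  115. ]))]
```

View pics/w1.png

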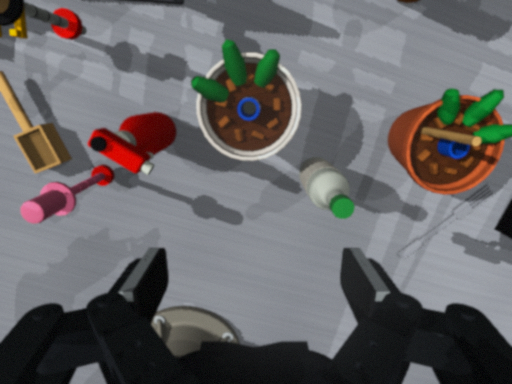

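The wrist view shows the white pot's tube at (249,109), which gives (507,11) on z=115 and agrees with the top camera. Next I move towards the gauge.

Emit:
arm_command(twist=[[0,0,0],[0,0,0],[0,0,0],[0,0,0],[0,0,0]], translation=[[10,38,0],[20,76,0],[30,114,0],[40,152,0],[45,185,0]], gripper=[1,1,1,1,1])

```text
t: 2.28
eef_pos: [496.1, 166.6, 354.3]
tcp_rot: [3.112, 0.433, 0.001]
contact_force: [0.7, 0.1, -0.6]
finger_gap: 85.0
```

Emit:
arm_command(twist=[[0,0,0],[0,0,0],[0,0,0],[0,0,0],[0,0,0]], translation=[[0,30,0],[0,50,0],[0,50,0],[0,50,0],[0,50,0]], gripper=[1,1,1,1,1])

```text
t: 2.7
eef_pos: [495.7, 213.8, 354.1]
tcp_rot: [3.11, 0.432, -0.001]
contact_force: [-0.1, -0.6, -0.2]
finger_gap: 85.5
```

Run:
```python
from h import *
s,im=snap('wrist','w2')
print(s['eef_pos'],s['t'],R.from_rotvec(s['tcp_rot']).as_matrix().round(3).tolist(),proj('wrist',[(541.5,253,248),(616,267,197)],s))
```

```text
[495.68808533 213.80554766 354.11167946] 2.7 [[0.962, 0.272, -0.0], [0.272, -0.962, -0.002], [-0.001, 0.002, -1.0]] [[221.84184007 124.76436071]
 [232.40471541  35.00462694]]
```

View pics/w2.png

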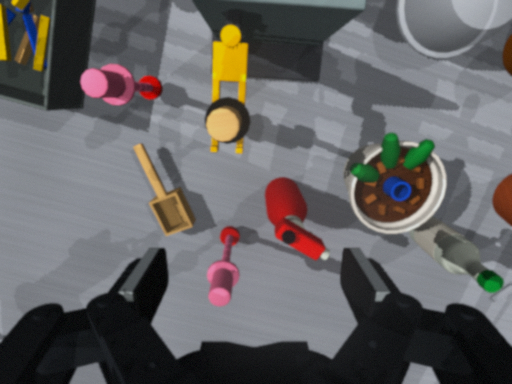

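The wrist view shows the knob top at (224,123), against a prediction of (222,125), so the knob axis is at about (542.5,252). The fingers have free space on both sides.

Emit:
arm_command(twist=[[0,0,0],[0,0,0],[0,0,0],[0,0,0],[0,0,0]], translation=[[24,19,-10],[47,38,-30],[47,38,-60],[47,38,-85],[47,38,-95]], gripper=[1,1,1,1,1])

```text
t: 3.17
eef_pos: [541.1, 250.8, 255.4]
tcp_rot: [3.109, 0.432, -0.01]
contact_force: [-1.0, -0.9, -0.9]
finger_gap: 85.5
```

Emit:
arm_command(twist=[[0,0,0],[0,0,0],[0,0,0],[0,0,0],[0,0,0]], translation=[[0,0,-15],[0,0,-30],[0,0,-42],[0,0,-46],[0,0,-46]], gripper=[1,1,1,1,1])

```text
t: 3.58
eef_pos: [541.8, 252.9, 213.0]
tcp_rot: [3.11, 0.434, -0.002]
contact_force: [0.5, -0.4, -0.2]
finger_gap: 85.6
```

Emit:
arm_command(twist=[[0,0,0],[0,0,0],[0,0,0],[0,0,0],[0,0,0]], translation=[[0,0,0],[0,0,0],[0,0,0],[0,0,0],[0,0,0]], gripper=[0.5,0.4,0.3,0.1,0], squeeze=40)

```text
t: 4.0
eef_pos: [542.2, 254.2, 214.2]
tcp_rot: [3.111, 0.437, 0.001]
contact_force: [-0.4, -0.3, 5.1]
finger_gap: 27.1
```

Emit:
arm_command(twist=[[0,0,0],[0,0,0],[0,0,0],[0,0,0],[0,0,0]], translation=[[0,0,0],[0,0,0],[0,0,0],[0,0,0],[0,0,0]], gripper=[0,0,0,0,0])

```text
t: 4.42
eef_pos: [542.2, 254.3, 214.2]
tcp_rot: [3.111, 0.436, 0.001]
contact_force: [-1.1, -0.6, 5.2]
finger_gap: 27.0
```

Emit:
arm_command(twist=[[0,0,0],[0,0,0],[0,0,0],[0,0,0],[0,0,0]], translation=[[0,0,4],[0,0,9],[0,0,14],[0,0,18],[0,0,18]], gripper=[0,0,0,0,0])

```text
t: 4.83
eef_pos: [542.2, 254.5, 232.5]
tcp_rot: [-3.111, -0.437, -0.002]
contact_force: [-0.4, -0.2, -1.1]
finger_gap: 26.5
```

Emit:
arm_command(twist=[[0,0,0],[0,0,0],[0,0,0],[0,0,0],[0,0,0]], translation=[[-15,-3,0],[-35,-7.5,0],[-55,-12,0],[-72,-15.5,0],[-80,-17,0]], gripper=[0,0,0,0,0])

```text
t: 5.25
eef_pos: [459.5, 236.8, 231.3]
tcp_rot: [3.11, 0.438, -0.002]
contact_force: [0.1, -0.7, -1.4]
finger_gap: 27.3
```

Emit:
arm_command(twist=[[0,0,0],[0,0,0],[0,0,0],[0,0,0],[0,0,0]], translation=[[0,0,20],[0,0,50],[0,0,80],[0,0,110],[0,0,125]], gripper=[0,0,0,0,0])

```text
t: 5.67
eef_pos: [463.3, 238.2, 360.6]
tcp_rot: [-3.109, -0.436, -0.009]
contact_force: [-0.1, 0.6, -1.7]
finger_gap: 27.1
```

Emit:
arm_command(twist=[[0,0,0],[0,0,0],[0,0,0],[0,0,0],[0,0,0]], translation=[[4,-20,2],[10,-50,2],[16,-80,2],[22,-110,2],[28,-140,2]], gripper=[0,0,0,0,0])

```text
t: 6.08
eef_pos: [490.3, 95.7, 358.8]
tcp_rot: [3.111, 0.437, 0.002]
contact_force: [0.1, 0.7, -1.5]
finger_gap: 26.5
```

Emit:
arm_command(twist=[[0,0,0],[0,0,0],[0,0,0],[0,0,0],[0,0,0]], translation=[[4,-25,0],[10,-50,0],[14,-72,0],[17,-85,0],[17,-86,0]], gripper=[0,0,0,0,0])

```text
t: 6.5
eef_pos: [507.6, 7.5, 358.2]
tcp_rot: [3.111, 0.428, -0.0]
contact_force: [-0.4, -0.5, -1.7]
finger_gap: 27.1
```

Run:
```python
from h import *
s,im=snap('wrist','w3'); s2,sc=snap('scene','s3'); s3,tp=snap('top','t3')
p=s['eef_pos'];print(p,s['t'],s['contact_force'],p-[0,0,158])
g=[p+[0,0,z] for z in(-158,-128,-18,34)]
for n in('wrist','scene','top'):print(n,proj(n,g,s).round(1).tolist(),proj(n,[(507.5,11,115)],s).round(1))
a=cv2.resize(im[60:260,150:350],None,fx=2,fy=2);b=cv2.resize(sc[80:230,205:335],None,fx=3,fy=3)
c=np.zeros((450,790,3),np.uint8);c[:400,:400]=a;c[:,400:]=b;cv2.imwrite('pics/c3.png',c[:,:,::-1])
```

```text
[507.614934     7.49212664 358.24225968] 6.5 [-0.39418653 -0.49052403 -1.73188068] [507.614934     7.49212664 200.24225968]
wrist [[253.0, 174.1], [253.0, 182.1], [252.8, 233.0], [252.6, 285.8]] [[250.5 157.2]]
scene [[266.3, 169.2], [266.7, 159.0], [268.1, 118.7], [268.9, 97.8]] [[266.6 196.5]]
top [[241.2, 209.8], [241.1, 209.7], [241.1, 209.6], [241.1, 209.5]] [[239.9 209.9]]
```

View pics/c3.png

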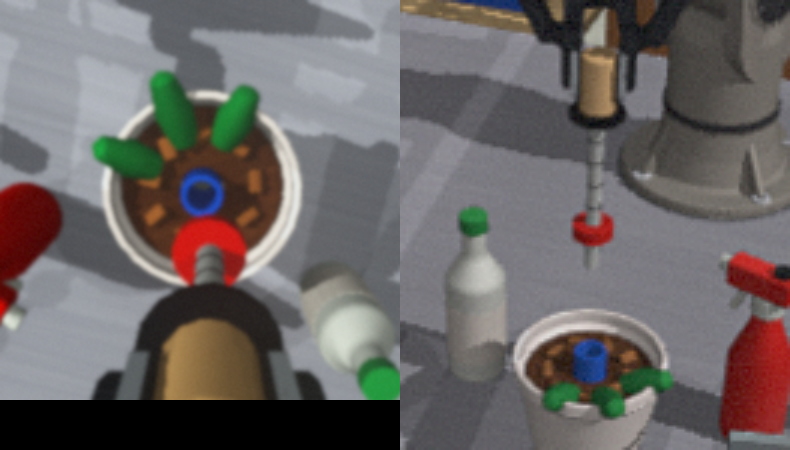

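In the wrist view the tube is at (251,156.5), as predicted, and the rod lies on its predicted line. In the scene view the tip (268,169) and the tube (269,195) share the same 2 px offset, so the rod sits true to the TCP. I descend to just above the rim.

```bash
python3 -c "
from plant import env
s=env.read_state();print(s['t'],s['eef_pos'],s['tcp_rot'])"
```

```text
6.65 [506.76842148  13.04833977 358.62237783] [-3.10943111e+00 -4.39850671e-01 -2.07228572e-04]
```

Emit:
arm_command(twist=[[0,0,0],[0,0,0],[0,0,0],[0,0,0],[0,0,0]], translation=[[0,1,-15],[0,2,-35],[0,2,-52],[0,2,-62],[0,2,-62]], gripper=[0,0,0,0,0])

```text
t: 7.07
eef_pos: [505.2, 14.7, 294.5]
tcp_rot: [-3.11, -0.441, 0.007]
contact_force: [-0.4, -0.3, -1.1]
finger_gap: 27.0
```

Emit:
arm_command(twist=[[0,0,0],[0,0,0],[0,0,0],[0,0,0],[0,0,0]], translation=[[0,0,0],[0,0,0],[0,0,0],[0,0,0],[0,0,0]], gripper=[0,0,0,0,0])

```text
t: 7.48
eef_pos: [507.3, 13.2, 297.3]
tcp_rot: [3.111, 0.436, 0.002]
contact_force: [-0.4, 0.6, -2.1]
finger_gap: 27.0
```

Run:
```python
from h import *
s,im=snap('wrist','w4'); s2,sc=snap('scene','s4')
p=s['eef_pos'];print(p,s['t'],s['tcp_rot'],p-[0,0,158])
for n in('wrist','scene'):print(n,proj(n,[p-[0,0,158],p-[0,0,128]],s).round(1).tolist(),proj(n,[(507.5,11,115)],s).round(1))
a=cv2.resize(im[60:260,150:350],None,fx=2,fy=2);b=cv2.resize(sc[150:230,225:315],None,fx=4,fy=4,interpolation=cv2.INTER_CUBIC)
c=np.zeros((400,760,3),np.uint8);c[:400,:400]=a;c[:320,400:]=b;cv2.imwrite('pics/c4.png',c[:,:,::-1])
```

```text
[507.26550393  13.20819373 297.31307037] 7.4833 [3.11080106e+00 4.36438102e-01 2.05780383e-03] [507.26550393  13.20819373 139.31307037]
wrist [[253.1, 174.4], [253.1, 182.3]] [[255.1 169.3]]
scene [[267.8, 189.2], [268.2, 179.7]] [[266.6 196.5]]
```

View pics/c4.png

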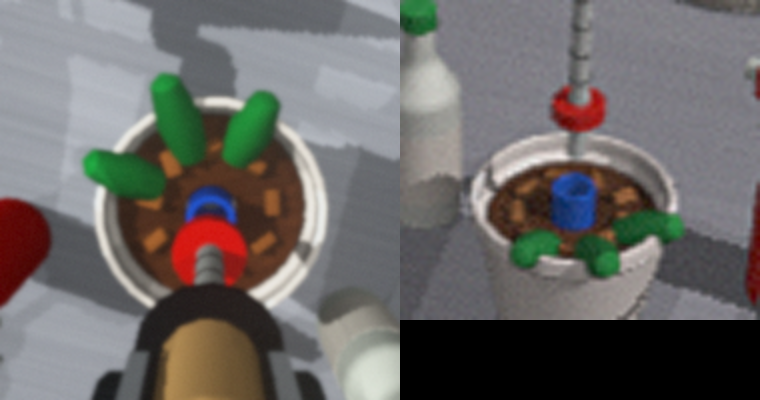

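The rod tip is about 1 to 2 mm towards +y of the tube centre (scene tip (268.8,189.5), rim (268.5,196)). I correct by -1.5 in y and lower.

Emit:
arm_command(twist=[[0,0,0],[0,0,0],[0,0,0],[0,0,0],[0,0,0]], translation=[[0,-1.5,-5],[0,-1.5,-11],[0,-1.5,-18],[0,-1.5,-25],[0,-1.5,-30]], gripper=[0,0,0,0,0])

```text
t: 8.0
eef_pos: [506.2, 11.6, 265.2]
tcp_rot: [-3.111, -0.437, 0.003]
contact_force: [-0.6, 0.1, -1.9]
finger_gap: 27.0
```

Emit:
arm_command(twist=[[0,0,0],[0,0,0],[0,0,0],[0,0,0],[0,0,0]], translation=[[0,0,-2],[0,0,-5],[0,0,-8],[0,0,-10],[0,0,-12]], gripper=[0,0,0,0,0])

```text
t: 8.42
eef_pos: [507.0, 11.7, 254.5]
tcp_rot: [3.111, 0.437, 0.0]
contact_force: [0.2, -0.1, -1.9]
finger_gap: 27.1
```

Emit:
arm_command(twist=[[0,0,0],[0,0,0],[0,0,0],[0,0,0],[0,0,0]], translation=[[0,0,-4],[0,0,-8],[0,0,-12],[0,0,-16],[0,0,-20]], gripper=[0,0,0,0,0])

```text
t: 8.83
eef_pos: [507.1, 11.7, 234.6]
tcp_rot: [3.111, 0.437, 0.001]
contact_force: [-0.6, -0.4, 1.3]
finger_gap: 27.2
```

Emit:
arm_command(twist=[[0,0,0],[0,0,0],[0,0,0],[0,0,0],[0,0,0]], translation=[[0,0,-4],[0,0,-8],[0,0,-12],[0,0,-16],[0,0,-20]], gripper=[0,0,0,0,0])

```text
t: 9.25
eef_pos: [507.0, 11.6, 214.3]
tcp_rot: [3.111, 0.436, 0.001]
contact_force: [-0.4, -0.7, 1.4]
finger_gap: 27.0
```

The force went from -1.9 to +1.4, so the collar is sliding with about 3 N of friction. I go slowly from here.

Emit:
arm_command(twist=[[0,0,0],[0,0,0],[0,0,0],[0,0,0],[0,0,0]], translation=[[0,0,-1.5],[0,0,-3],[0,0,-4.5],[0,0,-6],[0,0,-7]], gripper=[0,0,0,0,0])

```text
t: 9.67
eef_pos: [506.9, 11.6, 207.5]
tcp_rot: [3.111, 0.436, 0.0]
contact_force: [0.2, -0.3, 1.0]
finger_gap: 27.1
```

Emit:
arm_command(twist=[[0,0,0],[0,0,0],[0,0,0],[0,0,0],[0,0,0]], translation=[[0,0,-1],[0,0,-2],[0,0,-3],[0,0,-4],[0,0,-5]], gripper=[0,0,0,0,0])

```text
t: 10.08
eef_pos: [506.9, 11.5, 202.6]
tcp_rot: [3.111, 0.436, 0.0]
contact_force: [-0.7, -0.2, 2.2]
finger_gap: 26.9
```

Emit:
arm_command(twist=[[0,0,0],[0,0,0],[0,0,0],[0,0,0],[0,0,0]], translation=[[0,0,-1],[0,0,-2],[0,0,-3],[0,0,-4],[0,0,-5]], gripper=[0,0,0,0,0])

```text
t: 10.5
eef_pos: [507.4, 11.8, 198.4]
tcp_rot: [3.111, 0.436, 0.002]
contact_force: [-1.5, -1.2, 10.6]
finger_gap: 27.2
```

Emit:
arm_command(twist=[[0,0,0],[0,0,0],[0,0,0],[0,0,0],[0,0,0]], translation=[[0,0,-0.5],[0,0,-1],[0,0,-1],[0,0,-1],[0,0,-1]], gripper=[0,0,0,0,0])

```text
t: 10.92
eef_pos: [507.9, 11.9, 198.3]
tcp_rot: [3.111, 0.436, 0.004]
contact_force: [-1.5, -1.1, 9.7]
finger_gap: 27.2
```

Emit:
arm_command(twist=[[0,0,0],[0,0,0],[0,0,0],[0,0,0],[0,0,0]], translation=[[0,0,-0.5],[0,0,-1],[0,0,-1.5],[0,0,-1.5],[0,0,-1.5]], gripper=[0,0,0,0,0])

```text
t: 11.33
eef_pos: [508.6, 12.2, 198.2]
tcp_rot: [3.11, 0.436, 0.006]
contact_force: [-2.6, 0.0, 15.5]
finger_gap: 27.0
```

It has bottomed: z holds at 198.2 while the force rises to 15 N, which puts the depth at about 75 mm, inside the 65 to 95 range. I relieve the press and release.

Emit:
arm_command(twist=[[0,0,0],[0,0,0],[0,0,0],[0,0,0],[0,0,0]], translation=[[0,0,1],[0,0,2],[0,0,2],[0,0,2],[0,0,2]], gripper=[0,0,0,0,0])

```text
t: 11.75
eef_pos: [507.7, 11.9, 198.4]
tcp_rot: [3.111, 0.437, 0.003]
contact_force: [-0.6, -0.6, 7.6]
finger_gap: 27.0
```

Emit:
arm_command(twist=[[0,0,0],[0,0,0],[0,0,0],[0,0,0],[0,0,0]], translation=[[0,0,0],[0,0,0],[0,0,0],[0,0,0],[0,0,0]], gripper=[0.35,0.4,0.5,0.7,0.8])

```text
t: 12.17
eef_pos: [506.6, 11.7, 196.7]
tcp_rot: [-3.111, -0.437, 0.001]
contact_force: [0.6, -0.7, -0.3]
finger_gap: 65.4
```

Emit:
arm_command(twist=[[0,0,0],[0,0,0],[0,0,0],[0,0,0],[0,0,0]], translation=[[0,0,5],[0,0,20],[0,0,40],[0,0,60],[0,0,75]], gripper=[0.8,0.8,0.8,0.8,0.8])

```text
t: 12.58
eef_pos: [507.4, 11.8, 274.0]
tcp_rot: [3.111, 0.437, 0.003]
contact_force: [0.6, 0.7, -0.4]
finger_gap: 68.4
```

Run:
```python
from h import *
s2,sc=snap('scene','s5');s,im=snap('wrist','w5')
print(s['eef_pos'],s['t'],s['finger_gap'])
print(proj('scene',[(507,11,z) for z in(115,127,160,175,180,227)]).round(1).tolist())
a=cv2.resize(im[:,:],(400,300));b=cv2.resize(sc[90:230,225:315],None,fx=4,fy=4,interpolation=cv2.INTER_CUBIC)
c=np.zeros((560,760,3),np.uint8);c[:300,:400]=a;c[:,400:]=b;cv2.imwrite('pics/c5.png',c[:,:,::-1])
```

```text
[509.10277011  12.05875138 276.78956642] 12.6333 68.7520827387857
[[266.7, 196.4], [266.9, 192.8], [267.3, 182.4], [267.5, 177.6], [267.5, 176.0], [268.1, 160.3]]
```

View pics/c5.png

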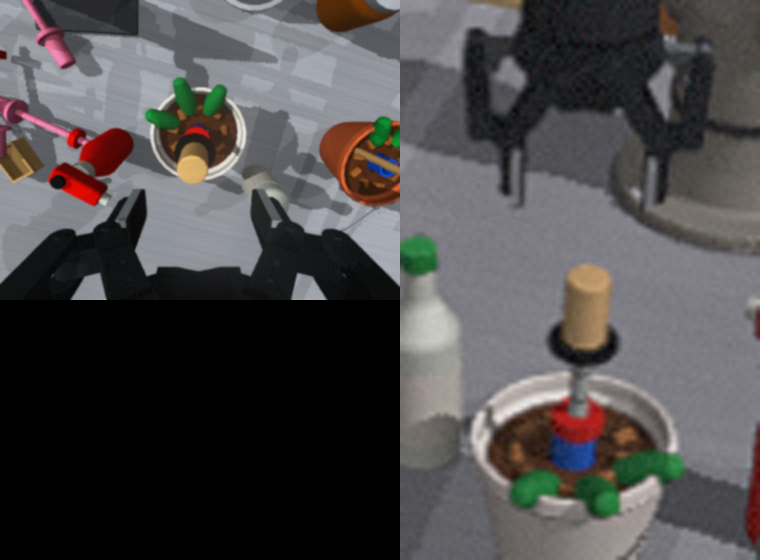

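The gauge stands in the tube with the red collar seated on the blue rim (scene crop: collar (578,418), knob top (588,275)). Now I go to the hook's +y side with the fingers shut.

Emit:
arm_command(twist=[[0,0,0],[0,0,0],[0,0,0],[0,0,0],[0,0,0]], translation=[[0,0,25],[2,30,30],[4,65,30],[6,100,30],[8,135,30]], gripper=[0.8,0.6,0.3,0,0])

```text
t: 13.1
eef_pos: [514.5, 147.6, 301.5]
tcp_rot: [3.111, 0.435, -0.001]
contact_force: [0.2, -0.5, -0.3]
finger_gap: 20.3
```

Emit:
arm_command(twist=[[0,0,0],[0,0,0],[0,0,0],[0,0,0],[0,0,0]], translation=[[2,35,0],[4,70,0],[6,105,0],[8,135,0],[8,146,0]], gripper=[0,0,0,0,0])

```text
t: 13.52
eef_pos: [520.9, 298.1, 301.0]
tcp_rot: [-3.106, -0.446, 0.003]
contact_force: [0.0, 0.1, 0.2]
finger_gap: -0.2
```

Emit:
arm_command(twist=[[0,0,0],[0,0,0],[0,0,0],[0,0,0],[0,0,0]], translation=[[0,0,-10],[0,0,-30],[0,0,-55],[0,0,-65],[0,0,-65]], gripper=[0,0,0,0,0])

```text
t: 13.93
eef_pos: [521.6, 288.9, 233.2]
tcp_rot: [3.107, 0.432, -0.01]
contact_force: [-0.3, -0.5, 0.6]
finger_gap: 0.2
```

Run:
```python
from h import *
s,im=snap('wrist','w6');_,sc=snap('scene','s6')
p=s['eef_pos'];print(p,s['t'],s['finger_gap'],onz('top',(115,196),5))
h=np.array([616,267]);a=np.radians(12.5);X=np.array([np.cos(a),np.sin(a)]);Y=np.array([-X[1],X[0]])
for th in np.radians([0,20,40,60,75,89]):
    d=-np.cos(th)*X-np.sin(th)*Y;n=-np.sin(th)*X+np.cos(th)*Y
    q=h+85*d+(16+11*np.sin(th)+14.5*np.cos(th))*n;print(np.degrees(th).round(),q.round(1),(q-p[:2]).round(1))
b=cv2.resize(sc[130:310,280:440],None,fx=2.5,fy=2.5)
c=np.zeros((450,800,3),np.uint8);c[:300,:400]=cv2.resize(im,(400,300));c[:,400:]=b;cv2.imwrite('pics/c6.png',c[:,:,::-1])
```

```text
[521.62610453 288.87979468 233.24967094] 13.9333 0.18534584249082098 [542.62809096 391.16652342   5.        ]
0.0 [526.4 278.4] [  4.8 -10.5]
20.0 [526.4 249.5] [  4.7 -39.4]
40.0 [537.1 220.4] [ 15.5 -68.5]
60.0 [559.2 195.8] [ 37.6 -93.1]
75.0 [581.9 183.4] [  60.3 -105.5]
89.0 [606.2 178.3] [  84.6 -110.6]
```

View pics/c6.png

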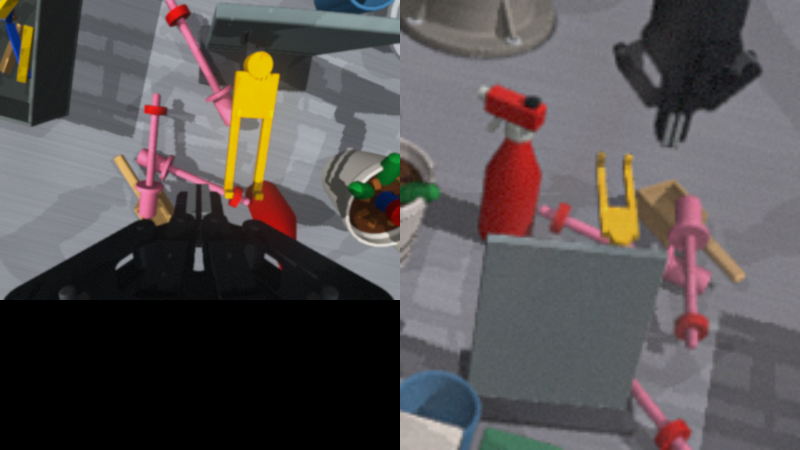

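The pink look-alikes are lying down now, though they stood at the start. Before going on I check the saved pictures to see when that happened.

Run:
```python
import cv2,numpy as np
r=[cv2.imread(f'pics/{n}.png')[130:330,250:450] for n in('scene0','s3','s4','s5','s6')]+[cv2.imread('pics/top0.png')[110:310,60:260],cv2.imread('pics/t3.png')[110:310,60:260]]
r+= [np.zeros((200,200,3),np.uint8)]
cv2.imwrite('pics/hist.png',np.vstack([np.hstack(r[:4]),np.hstack(r[4:])]))
```

```text
(no output)
```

View pics/hist.png

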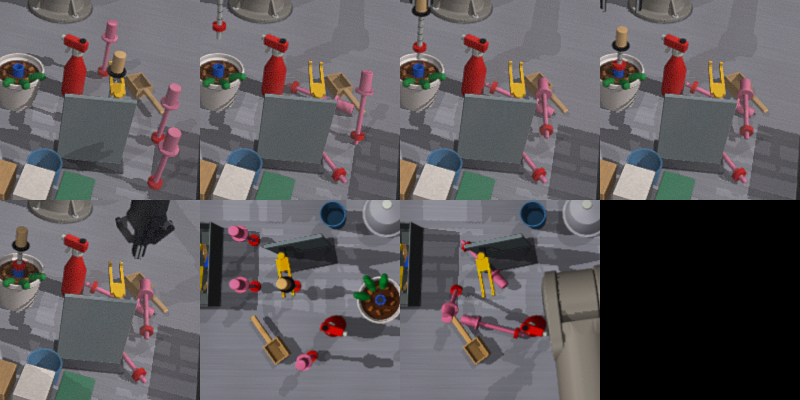

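The look-alikes toppled by themselves. One fell between t=6.5 and 7.5 s while the arm was over the pot, and no contact force showed up at any time. They lie low on the cart, well below the hook, and the mister and scoop have not visibly moved. I continue with the hook, going down beside the prong.

Emit:
arm_command(twist=[[0,0,0],[0,0,0],[0,0,0],[0,0,0],[0,0,0]], translation=[[0,4,-8],[0,4,-20],[0,4,-35],[0,4,-48],[0,4,-53]], gripper=[0,0,0,0,0])

```text
t: 14.45
eef_pos: [521.8, 295.9, 181.7]
tcp_rot: [3.11, 0.437, -0.005]
contact_force: [-0.1, 0.2, -0.1]
finger_gap: -0.3
```

Emit:
arm_command(twist=[[0,0,0],[0,0,0],[0,0,0],[0,0,0],[0,0,0]], translation=[[1,-4,0],[2,-8,0],[3,-12,0],[4,-17,0],[4,-22,0]], gripper=[0,0,0,0,0])

```text
t: 14.87
eef_pos: [527.6, 274.6, 184.9]
tcp_rot: [-3.11, -0.436, -0.003]
contact_force: [0.1, 1.1, -0.1]
finger_gap: 0.2
```

Emit:
arm_command(twist=[[0,0,0],[0,0,0],[0,0,0],[0,0,0],[0,0,0]], translation=[[0,-9,-1],[0,-19,-2],[1,-30,-2],[5,-42,-2],[10,-53,-2]], gripper=[0,0,0,0,0])

```text
t: 15.28
eef_pos: [536.9, 219.9, 182.1]
tcp_rot: [3.11, 0.436, -0.001]
contact_force: [0.3, 0.7, 0.6]
finger_gap: -0.3
```

Emit:
arm_command(twist=[[0,0,0],[0,0,0],[0,0,0],[0,0,0],[0,0,0]], translation=[[6,-8,0],[13,-16,0],[22,-24,0],[32,-30,0],[42,-36,0]], gripper=[0,0,0,0,0])

```text
t: 15.7
eef_pos: [579.9, 184.9, 181.9]
tcp_rot: [3.111, 0.436, -0.0]
contact_force: [-1.3, 1.6, 0.2]
finger_gap: -0.1
```

Emit:
arm_command(twist=[[0,0,0],[0,0,0],[0,0,0],[0,0,0],[0,0,0]], translation=[[6,-2,0],[12,-4,0],[17,-5,0],[21,-6,0],[24,-6,0]], gripper=[0,0,0,0,0])

```text
t: 16.12
eef_pos: [603.1, 179.7, 181.9]
tcp_rot: [3.111, 0.437, -0.001]
contact_force: [-0.7, -0.2, 0.4]
finger_gap: 0.1
```

Emit:
arm_command(twist=[[0,0,0],[0,0,0],[0,0,0],[0,0,0],[0,0,0]], translation=[[0.5,0,0],[1,0,0],[1.5,0,0],[2,0,0],[2,0,0]], gripper=[0,0,0,0,0])

```text
t: 16.53
eef_pos: [604.7, 179.7, 182.1]
tcp_rot: [3.111, 0.437, -0.0]
contact_force: [-0.3, -0.4, -0.1]
finger_gap: 0.0
```

Emit:
arm_command(twist=[[0,0,0],[0,0,0],[0,0,0],[0,0,0],[0,0,0]], translation=[[0.5,0,0],[1,0,0],[2,0,0],[3,0,0],[3,0,0]], gripper=[0,0,0,0,0])

```text
t: 16.95
eef_pos: [606.1, 179.7, 182.0]
tcp_rot: [3.111, 0.437, -0.006]
contact_force: [-5.8, -0.9, 3.5]
finger_gap: 0.1
```

Emit:
arm_command(twist=[[0,0,0],[0,0,0],[0,0,0],[0,0,0],[0,0,0]], translation=[[0.5,0,0],[1,0,0],[2,0,0],[3,0,0],[3,0,0]], gripper=[0,0,0,0,0])

```text
t: 17.37
eef_pos: [606.4, 179.7, 181.9]
tcp_rot: [3.11, 0.438, -0.016]
contact_force: [-11.9, -2.1, 6.8]
finger_gap: -0.1
```

It is firm against the stop at x=606, as predicted for 89°. I back off, then rise.

Emit:
arm_command(twist=[[0,0,0],[0,0,0],[0,0,0],[0,0,0],[0,0,0]], translation=[[-5,0,0],[-15,0,0],[-25,0,0],[-30,0,15],[-30,0,45]], gripper=[0,0,0,0,0])

```text
t: 17.78
eef_pos: [577.3, 178.6, 224.9]
tcp_rot: [3.109, 0.438, -0.012]
contact_force: [0.1, -0.7, -0.8]
finger_gap: -0.1
```

Emit:
arm_command(twist=[[0,0,0],[0,0,0],[0,0,0],[0,0,0],[0,0,0]], translation=[[0,0,30],[-20,0,60],[-45,0,90],[-75,0,110],[-95,0,120]], gripper=[0,0,0,0,0])

```text
t: 18.2
eef_pos: [484.6, 181.5, 351.7]
tcp_rot: [-3.11, -0.439, -0.01]
contact_force: [-0.2, 0.1, -1.0]
finger_gap: -0.1
```

Emit:
arm_command(twist=[[0,0,0],[0,0,0],[0,0,0],[0,0,0],[0,0,0]], translation=[[0,0,0],[0,0,0],[0,0,0],[0,0,0],[0,0,0]], gripper=[0,0,0,0,0])

```text
t: 18.62
eef_pos: [486.3, 179.2, 346.2]
tcp_rot: [-3.111, -0.435, 0.002]
contact_force: [0.5, -0.3, -0.3]
finger_gap: 0.3
```

Run:
```python
from h import *
s,im=snap('wrist','w7');_,sc=snap('scene','s7')
print(s['eef_pos'],s['t'],s['contact_force'])
b=cv2.resize(sc[140:300,200:400],None,fx=2,fy=2)
c=np.zeros((384,800,3),np.uint8);c[:300,:400]=cv2.resize(im,(400,300));c[:320,400:]=b;cv2.imwrite('pics/c7.png',c[:,:,::-1])
```

```text
[486.30926833 179.15704722 346.20506511] 18.6167 [ 0.5171039  -0.29562212 -0.30788601]
```

View pics/c7.png

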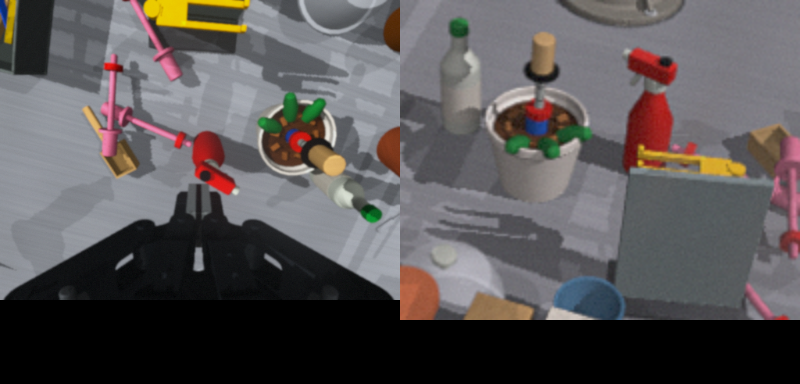

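The hook lies flat along the panel (scene crop (690,160)), the gauge stands with its collar on the rim ((540,115)), and the mister and feed bottle are upright. I hand in.

```bash
python3 -c "
from plant import env
print(env.sign_off())"
```

```text
the job is handed in; nothing more can be done
None
```

The depth gauge is standing on the bottom of the white pot's blue tube, and the empty hook is folded flat along its panel. I handed the job in at about 18.7 s of the 67 s allowed.

- **Gauge:** I lifted it off the hook and lowered it into the tube. The collar slid at about 3 N. I pressed until the height held at 198.2 mm while the force rose to 15 N, which puts the tube depth at about 75 mm, inside the stated range. The last picture shows it upright with the red collar on the rim.
- **Hook:** I pushed it round until it was firm against its stop at about 12 N, where the 89° position was predicted. The last picture shows it along the panel, with the arm clear of everything.
- **Force limits:** The highest force I read at the wrist was about 15 N, well below the limits.
- **Look-alikes fell:** The three pink look-alikes, standing at the start, are now lying on the cart. At least one fell while the arm was over the pot, and I saw no contact force during their falls, so I take it that they toppled by themselves. One lies next to the scoop and one next to the mister. Both of those looked unmoved, but I only judged that by eye.

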